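Take up the end float of a focus-carriage shaft with a slotted spacer

ROBOT

A 7-joint arm with a two-finger parallel gripper is mounted at the origin on the work surface. World frame = base frame: x ahead of the robot, y to its left, z up, the work surface at z = 0. Lengths are in m, angles in rad, forces in N, time in s.
With the tool pointing down it reaches from about 0.425 to 0.825 m from the base axis. Payload 3.6 kg.
Tool frame: the origin (TCP) lies at the very end of the fingers, on their centre line; the grasp point (between the pads) lies 19 mm behind it (robot.pinch_z is the distance from the TCP to the grasp point, in m); x points along the fingers, y is the direction in which the jaws open and shut, and the axes are right-handed (so a half turn about x gives the same grasp; the last joint's range is limited). The gripper opens to 85 mm and grips with 20 to 120 N. Pads are 22 mm wide; open, the fingers measure 114 mm over their backs; the gripper's body (76 mm by 85 mm) begins 54 mm behind the grasp point. The pads swing forward as they close: fully open they stand 13 mm farther back than shut.
Start: joints at [1.121, 0.615, -0.013, 1.423, 0.008, 1.103, -0.04], TCP at [0.267, -0.592, 0.231] pointing down, gripper open.
Joint ranges: [-3.12, 3.12], [-0.3, 2.06], [-1.34, 1.32], [0.26, 2.42], [-1.36, 4.5], [0.01, 1.98], [-2.84, 2.84]. Speed limits (rad/s): [2.79, 2.79, 3.14, 3.14, 3.14, 3.14, 3.14].

INTERFACE

Orientations are given as a rotation vector (axis times angle).
In Python, from rig import sensors, eyes, robot gives the robot as it stands.
- The arm moves only by the tool arm_command, never from a script. Its argument "moves" is a list that holds one entry, the list of rows, each a list of 6 numbers: the shift along the tool's x, y, z in m, then the turn, a rotation vector about the tool's x, y, z in rad. In form: [[[dx, dy, dz, rx, ry, rz], ...]]. A call has 1 to 20 rows; each row is the pose to reach, as a shift and turn from the pose measured when the call began, along the tool's axes at that moment; what a row does not reach only later rows make up. A row lasts 1/12 s, in which the tool goes at most 41.7 mm and 7.16 degrees, less where a joint would pass 70% of its speed; a pose out of reach is approached as far as the arm can. A call with a gripper value outside its range is refused whole. "jaw" is the closure in counts, from 0 (fully open) to 255 (shut), set as the call begins (left out, the last holds). The fingers move at their own pace and stop on an object; the grip force is fixed at half the most. Time passes only in rows, so rows that repeat a pose let the fingers close. It gives the time, the measured TCP pose, the force and the opening at its end, in the units of the state.
- sensors.observe(): the state, without advancing time (a new reading comes with each control period).
- eyes.capture(name): name is "scene" or "top"; returns a dict with "pixels" (400x640x3 uint8, red, green, blue), "fx", "fy", "cx", "cy" (pixels), "R" (3x3) and "t" (3): a world point X has camera coordinates R X + t. Camera axes: x right, y down, z forward; pixel columns grow to the right and rows downward; lengths in m; the calibration is good to about 2 mm. A picture is of the moment at which its call begins. There is no depth.
- robot.finish_job(): hands the job in, once; it reports no verdict.
The state is a dict: "time": time; "qpos": joint angles; "joint_vel": joint speeds; "joint_torque": joint torques, N m; "ee_pos": TCP position; "orientation": TCP orientation; "ft_force": force on the tool from outside, world axes, zero at the start; "moment": the same for the moment, N m; "grip_width": finger opening in m.
Only numpy, scipy, OpenCV 4.12 (cv2) and the standard library are available. Lean on these libraries where they do the work, as an engineer would, in place of code of your own. Each camera call takes 0.05 s, during which the arm holds its last target. There are 200 camera calls.

TASK

Feel the end float of the focus-carriage shaft: by its knob, push the shaft fully in and then pull it fully out, each time gently but until you feel it bear on its stop. Then fit the thickest of the three slotted spacers that still leaves at least about 2 mm of running float, standing upright on the base plate astride the shaft between the front cheek and the knob's shoulder with its tab up, and push the shaft back in until the shoulder rests lightly against it; do not force the shaft or the spacer. Leave the other spacers in the rack and the rest of the bench alone.

Things in the scene. Friction and masses are not known exactly. Their poses are not given: they have to be found in the camera images.
- carriage: Spare focus carriage fixed to the bench: base plate 12 mm high, two black upright cheeks (16 mm thick, 100 mm wide, tops 73 mm up), a level shaft through both. Origin: on the underside below the shaft axis, in the plane of the front cheek's outer face. +x: along the shaft, outwards to the knob; z up. Shaft axis at y = 0, 50 mm up. The base plate reaches out to x = 22 mm.
- knob (a point): Grip point of the hand knob, on the shaft axis, half-way along its black barrel (30 mm across, 26 mm long, between two rims 36 mm across and 7 to 8 mm thick; inwards of these a neck 20 mm across and 28 mm long, then the shoulder disc). Axes as the carriage's. Knob, neck, shoulder and shaft are one piece: it slides along the carriage's x only (friction about 2 N), does not turn, and stays where it is left.
- shoulder (a point): Centre of the inner face of the shoulder disc (38 mm across, 7 mm thick), on the shaft axis, 55 mm inwards of the knob's grip point. With the bare shaft fully in it touches the front cheek (carriage x = 0), a rigid stop. Between shoulder and front cheek there is only bare shaft, 16 mm across, over the base plate: the spacer's place, as wide as the shaft is drawn out.
- rear_cap (a point): End of the closed cap on the rear cheek, on the shaft axis, 152 mm behind the front cheek's outer face. Inside it, unseen, a retaining ring stops the shaft rigidly when it is drawn out. The float from fully in to fully out differs between carriages, 8 to 16.5 mm, and can only be felt.
- rack: Aluminium spacer rack fixed to the bench, 128 x 68 x 26 mm, with three grooves 20 mm deep in which the spacers stand upright. Origin: centre of its underside. The grooves run along its y, 38 mm apart along its x: thin spacer at x = -38 mm, middle at 0, thick at +38 mm. Spacers lift straight out.
- spacer_thin_tab (a point): Grip point of the thin spacer: off-white plastic plate 6 mm thick (x), 42 mm wide (y), 98 mm tall with a tab on top (20 mm wide, 38 mm high) and below it two legs, 19 mm apart, 47 mm long, feet chamfered 1.5 mm. Point: mid-tab, 82 mm above the feet, 16 mm below the top. Fitted, its feet stand on the carriage's base plate, legs astride the shaft. Pinch the tab's 20 mm width.
- spacer_mid_tab (a point): Grip point of the middle spacer: off-white plastic plate 9 mm thick (x), 42 mm wide (y), 98 mm tall with a tab on top (20 mm wide, 38 mm high) and below it two legs, 19 mm apart, 47 mm long, feet chamfered 1.5 mm. Point: mid-tab, 82 mm above the feet, 16 mm below the top. Fitted, its feet stand on the carriage's base plate, legs astride the shaft. Pinch the tab's 20 mm width.
- spacer_thick_tab (a point): Grip point of the thick spacer: off-white plastic plate 12 mm thick (x), 42 mm wide (y), 98 mm tall with a tab on top (20 mm wide, 38 mm high) and below it two legs, 19 mm apart, 47 mm long, feet chamfered 1.5 mm. Point: mid-tab, 82 mm above the feet, 16 mm below the top. Fitted, its feet stand on the carriage's base plate, legs astride the shaft. Pinch the tab's 20 mm width.
- objective: black microscope objective standing upright, 35 mm across, 60 mm tall; leave alone
- driver: screwdriver lying flat, 190 mm long; leave alone
- hex_key: L-shaped steel hex key lying flat, 88 mm long; leave alone
- bush: plain bronze bush standing on end, 26 mm across, 16 mm tall; leave alone
- screw_tray: small grey tray of cap screws, 100 x 75 x 22 mm; leave alone
- tweezers: steel tweezers lying flat, 140 mm long; leave alone
- dropper: amber bottle, 44 mm across, 100 mm tall; leave alone
Not all that is in view belongs to the job. Leave any purple look-alike of the part that bears spacer_thin_tab alone.

How it is judged:
On the way, in this order (a step that is already met when the one before it is completed fails the run):
1. the bare shaft is pushed in until its shoulder bears on the front cheek (contact force between shaft_c0 and carriage_c1 above 1.5 N), for 0.02 s.
2. the shaft is pulled out until it bears on the retaining ring in the rear cap (contact force between shaft_c2 and retainer_c0 above 1.5 N), for 0.02 s.
3. a spacer stands upright on the base plate astride the shaft between the front cheek and the shoulder (((x of spacer_thin_tab in the frame of carriage between -0.001 and 0.0165 m and y of spacer_thin_tab in the frame of carriage between -0.006 and 0.006 m and height (world z) of spacer_thin_tab below 0.0975 m and angle between spacer_thin_tab's own z axis and vertical below 0.2 rad and angle between the x axis of spacer_thin_tab and the x axis of carriage, either way round below 0.2 rad) or (x of spacer_mid_tab in the frame of carriage between 0.0005 and 0.0165 m and y of spacer_mid_tab in the frame of carriage between -0.006 and 0.006 m and height (world z) of spacer_mid_tab below 0.0975 m and angle between spacer_mid_tab's own z axis and vertical below 0.2 rad and angle between the x axis of spacer_mid_tab and the x axis of carriage, either way round below 0.2 rad) or (x of spacer_thick_tab in the frame of carriage between 0.002 and 0.0165 m and y of spacer_thick_tab in the frame of carriage between -0.006 and 0.006 m and height (world z) of spacer_thick_tab below 0.0975 m and angle between spacer_thick_tab's own z axis and vertical below 0.2 rad and angle between the x axis of spacer_thick_tab and the x axis of carriage, either way round below 0.2 rad))), for 0.2 s.
At the end, for the whole second after the job is handed in: One spacer is upright (0.1 rad) with its feet down on the base plate (3.5 mm), astride the shaft between front cheek and shoulder, the shoulder resting on it (gap = its thickness within 1.5 mm); it leaves 1 to 5.8 mm of float (float felt less thickness); the other two spacers stand in the rack (((x of spacer_thin_tab in the frame of carriage between -0.001 and 0.0165 m and y of spacer_thin_tab in the frame of carriage between -0.006 and 0.006 m and height (world z) of spacer_thin_tab below 0.0975 m and angle between each of spacer_thin_tab, spacer_mid_tab, spacer_thick_tab's own z axis and vertical below 0.2 rad and angle between the x axis of spacer_thin_tab and the x axis of carriage, either way round below 0.2 rad and x of retainer_c0 in the frame of carriage between -0.132 and -0.1272 m and x of shoulder in the frame of carriage between 0.0045 and 0.0075 m and angle between spacer_thin_tab's own z axis and vertical below 0.1 rad and distance between each of spacer_mid_tab, spacer_thick_tab and rack below 0.105 m) or (x of spacer_mid_tab in the frame of carriage between 0.0005 and 0.0165 m and y of spacer_mid_tab in the frame of carriage between -0.006 and 0.006 m and height (world z) of spacer_mid_tab below 0.0975 m and angle between each of spacer_mid_tab, spacer_thin_tab, spacer_thick_tab's own z axis and vertical below 0.2 rad and angle between the x axis of spacer_mid_tab and the x axis of carriage, either way round below 0.2 rad and x of retainer_c0 in the frame of carriage between -0.129 and -0.1242 m and x of shoulder in the frame of carriage between 0.0075 and 0.0105 m and angle between spacer_mid_tab's own z axis and vertical below 0.1 rad and distance between each of spacer_thin_tab, spacer_thick_tab and rack below 0.105 m) or (x of spacer_thick_tab in the frame of carriage between 0.002 and 0.0165 m and y of spacer_thick_tab in the frame of carriage between -0.006 and 0.006 m and height (world z) of spacer_thick_tab below 0.0975 m and angle between each of spacer_thick_tab, spacer_thin_tab, spacer_mid_tab's own z axis and vertical below 0.2 rad and angle between the x axis of spacer_thick_tab and the x axis of carriage, either way round below 0.2 rad and x of retainer_c0 in the frame of carriage between -0.126 and -0.1212 m and x of shoulder in the frame of carriage between 0.0105 and 0.0135 m and angle between spacer_thick_tab's own z axis and vertical below 0.1 rad and distance between each of spacer_thin_tab, spacer_mid_tab and rack below 0.105 m))); the robot touches nothing.
It fails at once if the shaft is driven against a stop with more than 25 N (contact force between shaft_c0 and carriage_c1 above 25 N or contact force between shaft_c2 and retainer_c0 above 25 N).
It fails at once if a spacer is forced onto the carriage or the shaft with more than 25 N (contact force between any of spacer_thin, spacer_mid, spacer_thick and carriage_c0 above 25 N or contact force between any of spacer_thin, spacer_mid, spacer_thick and carriage_c1 above 25 N or contact force between any of spacer_thin, spacer_mid, spacer_thick and shaft_c0 above 25 N or contact force between any of spacer_thin, spacer_mid, spacer_thick and shaft_c1 above 25 N).
It fails at once if a bystander on the bench (objective, screwdriver, hex key, bush, screw tray, tweezers, bottle) is shifted by more than 20 mm (distance of any of objective, driver, hex_key, bush, screw_tray, tweezers, dropper from where it was at the start of the episode above 0.02 m).
It also fails if it takes over 72 s, if anything falls off the work surface, if the arm or the gripper's body presses on something with over 40 N, if the wrist force passes 120 N, or if a joint passes its speed limit or range.

## Working session

There is one attempt and no reset: what is moved stays moved. The work goes in short steps, Python scripts to look and compute and a tool call to move; the robot and the scene stay as the last step left them, time stands still between calls to the robot, and variables do not carry over. Pictures are saved under pics/ and viewed, about 8 in all and at most 12, crops included, and the job is handed in when it is done.

Besides the shell and the picture viewer there is one more tool, called after ">>>" as name(argument=value, ...), one argument or row to a line, values as JSON. arm_command: Moves the arm, as the interface text tells. Its arguments: {"type":"object","properties":{"moves":{"type":"array"},"jaw":{"type":"number"}},"required":["moves"]}

```bash
ls; mkdir -p pics
cat > h.py <<'E'
import numpy as np, cv2, json
from rig import sensors, eyes, robot
from scipy.spatial.transform import Rotation as Ro
def cap(n):
    c=eyes.capture(n); c['R']=np.array(c['R']); c['t']=np.array(c['t']); return c
def ray(c,u,v):
    d=c['R'].T@np.array([(u-c['cx'])/c['fx'],(v-c['cy'])/c['fy'],1]); o=-c['R'].T@c['t']; return o,d
def onz(c,u,v,z):
    o,d=ray(c,u,v); return o+d*(z-o[2])/d[2]
def proj(c,X):
    p=c['R']@np.array(X)+c['t']; return np.array([p[0]/p[2]*c['fx']+c['cx'],p[1]/p[2]*c['fy']+c['cy']])
E
python3 - <<'E'
from h import *
s=sensors.observe();print(s)
for n in('top','scene'):
    c=cap(n); cv2.imwrite(f'pics/{n}0.png',cv2.resize(c['pixels'][:,:,::-1],(800,500),interpolation=cv2.INTER_CUBIC)); print(n,c['fx'],c['cx'],c['cy'],c['R'].round(3).tolist(),c['t'], 'cam',-c['R'].T@c['t'])
    np.save(f'{n}0.npy',c,allow_pickle=True)
print(robot.pinch_z)
E
```

```text
pics
{'time': 0.0, 'qpos': array([ 1.12046668,  0.61593367, -0.01265265,  1.42492178,  0.00810547,
        1.10340353, -0.04039012]), 'joint_vel': array([ 0.00176718,  0.00014962, -0.00058886,  0.00133107,  0.00165783,
        0.00144466, -0.00160175]), 'joint_torque': array([-2.12414016e-04, -4.69216740e+01,  2.59251902e-01, -1.71031970e+01,
        9.99325246e-03,  9.70247114e-03,  2.34582939e-05]), 'ee_pos': array([ 0.2670204 , -0.59176906,  0.23012109]), 'orientation': array([ 1.98781399,  0.43050294, -1.98897848]), 'ft_force': array([-0.2372448 ,  0.07713978, -0.1091262 ]), 'moment': array([ 0.00448547, -0.00429412, -0.01535787]), 'grip_width': 0.08509759142880743}
top 441.8319038009818 309.4665639389881 199.65588924687066 [[-0.026, -1.0, 0.002], [-0.99, 0.026, -0.139], [0.139, -0.006, -0.99]] [0.01187777 0.50917991 1.48721778] cam [0.2977281  0.00704296 1.54354474]
scene 459.7516426688652 317.1667249887737 199.80307432977156 [[0.332, 0.943, 0.003], [0.547, -0.19, -0.815], [-0.768, 0.272, -0.579]] [-0.16332125 -0.21424783  1.66021829] cam [ 1.44683386 -0.33915972  0.78774566]
0.0187
```

View pics/top0.png

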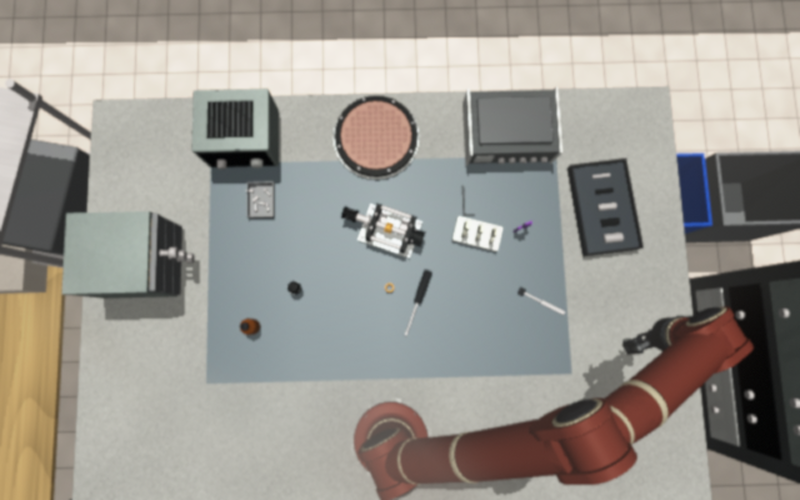

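View pics/scene0.png

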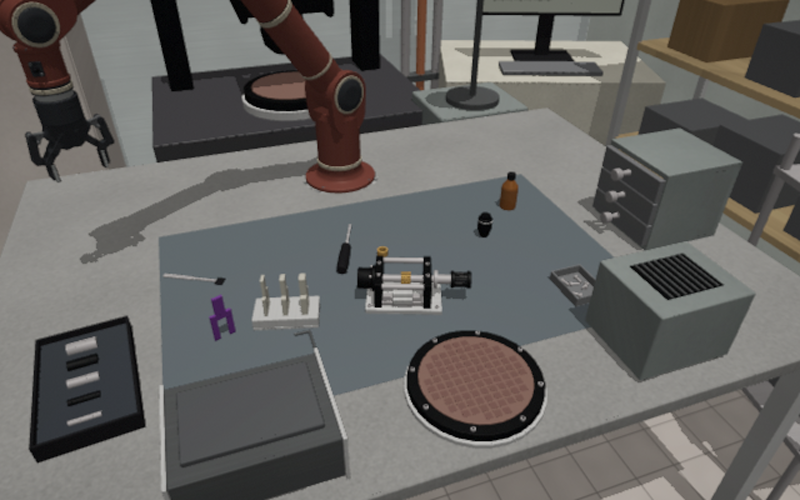

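The top view shows the carriage at about (390,228). Its knob is at (350,214) and its rear cap at (416,238). The rack is at (478,233) with three spacers. The purple look-alike at (523,228) is to be left alone. Next I enlarge both regions to measure them.

Run:
```python
from h import *
a=np.load('top0.npy',allow_pickle=True).item()['pixels'];b=np.load('scene0.npy',allow_pickle=True).item()['pixels']
A=cv2.resize(a[155:215,265:425],(800,300),interpolation=cv2.INTER_CUBIC)
B=cv2.resize(b[195:270,195:395],(800,300),interpolation=cv2.INTER_CUBIC)
o=np.vstack([A,B])[:,:,::-1].copy()
for i in range(0,160,20): cv2.putText(o,str(265+i),(i*5,10),0,.35,(0,0,255))
for i in range(0,60,10): cv2.putText(o,str(155+i),(0,i*5+4),0,.35,(0,0,255))
for i in range(0,200,20): cv2.putText(o,str(195+i),(i*4,310),0,.35,(0,0,255))
for i in range(0,75,10): cv2.putText(o,str(195+i),(0,300+i*4+4),0,.35,(0,0,255))
cv2.imwrite('pics/c1.png',o)
```

```text
(no output)
```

View pics/c1.png

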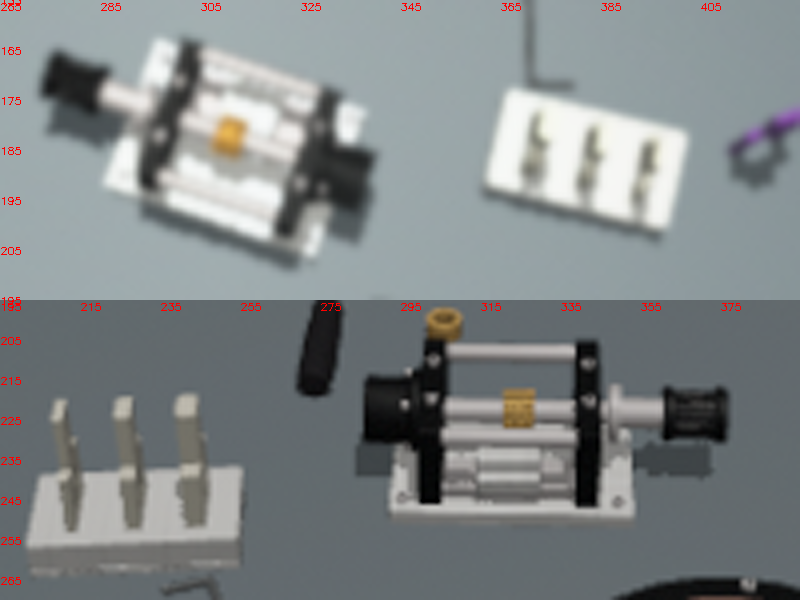

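Run:
```python
from h import *
T=np.load('top0.npy',allow_pickle=True).item();S=np.load('scene0.npy',allow_pickle=True).item()
K=4
def comps(c,r,f,minA):
    y0,y1,x0,x1=r; im=cv2.resize(c['pixels'][y0:y1,x0:x1],None,fx=K,fy=K,interpolation=cv2.INTER_CUBIC).astype(int)
    m=f(im).astype(np.uint8); n,l,st,ce=cv2.connectedComponentsWithStats(m,connectivity=4)
    out=[]
    for i in range(1,n):
        if st[i,4]<minA*K*K: continue
        pts=np.argwhere(l==i)[:,::-1].astype(np.float32)
        t=lambda p:(np.array(p)+.5)/K-.5+[x0,y0]
        rc=cv2.minAreaRect(pts); out.append((t(ce[i]),st[i,4]/K/K,t(cv2.boxPoints(rc)),t(pts)))
    return out
dark=lambda im: im.max(2)<75
print('TOP dark')
for o in comps(T,(155,215,265,345),dark,25):
    print(o[0].round(1),o[1].round(),o[2].round(1).tolist(), 'z73 box',[onz(T,*p,.073)[:2].round(4).tolist() for p in o[2]],'c',onz(T,*o[0],.073).round(4),'z50',onz(T,*o[0],.05).round(4))
print('TOP white rack')
for o in comps(T,(165,205,355,407),lambda im: im.min(2)>175,100):
    print(o[0].round(1),o[1].round(),o[2].round(1).tolist(),'z26',[onz(T,*p,.026)[:2].round(4).tolist() for p in o[2]])
print('SCENE dark')
for o in comps(S,(195,265,284,395),lambda im: im.max(2)<60,25):
    print(o[0].round(1),o[1].round(),o[2].round(1).tolist())
print('SCENE spacer tabs/rack')
for o in comps(S,(212,236,202,252),lambda im: im.min(2)>125,10):
    p=o[3]; tip=p[p[:,1]<p[:,1].min()+10]; print(o[0].round(1),o[1].round(),'bb',p.min(0),p.max(0),'centroid of top 10 rows',tip.mean(0))
```

```text
TOP dark
[298.5 178.5] 75.0 [[291.7, 191.2], [301.3, 163.4], [305.4, 164.8], [295.9, 192.6]] z73 box [[0.5344, 0.0578], [0.6292, 0.0233], [0.6238, 0.0093], [0.5291, 0.0439]] c [0.5773 0.0339 0.073 ] z50 [0.5817 0.0343 0.05  ]
[279.4 171.8] 100.0 [[272.1, 174.8], [275.3, 165.2], [287.3, 169.2], [284.1, 178.8]] z73 box [[0.5924, 0.1231], [0.6254, 0.1118], [0.6103, 0.071], [0.5775, 0.0825]] c [0.6022 0.0983 0.073 ] z50 [0.6069 0.0997 0.05  ]
[330.5 190.3] 170.0 [[319.7, 200.9], [327.2, 180.0], [340.7, 184.8], [333.3, 205.7]] z73 box [[0.499, -0.0357], [0.5696, -0.063], [0.5519, -0.1081], [0.4815, -0.0805]] c [ 0.534  -0.0729  0.073 ] z50 [ 0.5376 -0.0742  0.05  ]
TOP white rack
[382.  185.6] 651.0 [[360.7, 191.3], [365.6, 171.3], [403.3, 180.7], [398.3, 200.7]] z26 [[0.5355, -0.1803], [0.6057, -0.2007], [0.5688, -0.3307], [0.4991, -0.3094]]
SCENE dark
[297.4 223.8] 467.0 [[283.8, 244.2], [286.7, 202.9], [307.5, 204.3], [304.7, 245.7]]
[341.4 226. ] 228.0 [[337.2, 204.9], [344.3, 204.7], [345.5, 245.9], [338.4, 246.2]]
[368.4 223.4] 191.0 [[360.1, 229.9], [360.3, 216.4], [376.6, 216.7], [376.3, 230.2]]
SCENE spacer tabs/rack
[241.  220.9] 32.0 bb [238.125 217.875] [243.875 223.875] centroid of top 10 rows [240.99705882 220.87647059]
[225.1 221.5] 25.0 bb [222.625 218.625] [227.625 224.375] centroid of top 10 rows [225.146875 221.45125 ]
[209.1 222.1] 17.0 bb [207.125 219.125] [211.125 225.125] centroid of top 10 rows [209.06137993 222.06675627]
```

```bash
cat >> h.py <<'E'
def tri(T,a,S,b):
    o1,d1=ray(T,*a);o2,d2=ray(S,*b);k=np.linalg.lstsq(np.c_[d1,-d2],o2-o1,rcond=None)[0]
    p,q=o1+k[0]*d1,o2+k[1]*d2; return (p+q)/2,np.linalg.norm(p-q)
E
python3 - <<'E'
from h import *
T=np.load('top0.npy',allow_pickle=True).item();S=np.load('scene0.npy',allow_pickle=True).item()
def cen(c,r):
    y0,y1,x0,x1=r;im=c['pixels'][y0:y1,x0:x1].astype(float)
    w=np.clip(im[:,:,0]-im[:,:,2]-35,0,None);yy,xx=np.mgrid[y0:y1,x0:x1];return np.array([(w*xx).sum()/w.sum(),(w*yy).sum()/w.sum()])
bt=cen(T,(172,192,300,318));bs=cen(S,(212,232,315,335));print(bt,bs)
B,e=tri(T,bt,S,bs);print('bronze',B.round(4),e, onz(T,*bt,.055).round(4))
Kn,e=tri(T,(279.4,171.8),S,(368.4,223.4));print('knob',Kn.round(4),e)
d=Kn-B;print('dir deg',np.degrees(np.arctan2(d[1],d[0])),np.linalg.norm(d[:2]))
d=onz(T,279.4,171.8,.05)-onz(T,*bt,.057);print('dir deg top-only',np.degrees(np.arctan2(d[1],d[0])))
# scene cheek/front: base points
for p in [(337.2,204.9),(344.3,204.7)]: print('cheek top scene',onz(S,*p,.073).round(4))
for i,p in enumerate([(209.06,222.07),(225.15,221.45),(241,220.88)]):
    P=onz(S,*p,.0955);print('tab scene @z.0955',P.round(4),'top px',proj(T,P).round(1))
E
```

```text
[310.3844299  181.72959008] [324.16964877 221.45427435]
bronze [ 0.5687 -0.0071  0.0518] 0.002042398371257446 [ 0.5684 -0.0061  0.055 ]
knob [0.6076 0.0999 0.0465] 0.00013287645836127424
dir deg 70.01971210551861 0.11381632829535997
dir deg top-only 69.85916056114709
cheek top scene [0.5386 0.0393 0.073 ]
cheek top scene [0.5439 0.0573 0.073 ]
tab scene @z.0955 [ 0.5308 -0.2928  0.0955] top px [397.  188.5]
tab scene @z.0955 [ 0.5412 -0.2555  0.0955] top px [385.6 185.7]
tab scene @z.0955 [ 0.5517 -0.2186  0.0955] top px [374.4 182.9]
```

```bash
cat >> h.py <<'E'
def plan(p,phi):
    """tool delta to reach TCP p, tool down, jaw axis at phi deg (mod 180, nearest)"""
    s=sensors.observe(); R0=Ro.from_rotvec(s['orientation']); M=R0.as_matrix(); cur=np.degrees(np.arctan2(M[1,1],M[0,1]))
    phi=phi+180*np.round((cur-phi)/180)
    a=np.radians(phi);c,n=np.cos(a),np.sin(a)
    R=np.array([[0,c,n],[0,n,-c],[-1,0,0]])
    d=M.T@(np.array(p)-s['ee_pos']); r=Ro.from_matrix(M.T@R).as_rotvec()
    print('cur phi',cur.round(1),'->',phi.round(1),'delta',np.r_[d,r].round(4).tolist(),'n>=',np.linalg.norm(d)/.0417,np.degrees(np.linalg.norm(r))/7.16,'q7',s['qpos'][6].round(2),'t',s['time'],'w',s['grip_width'].round(4),'F',s['ft_force'].round(2),'ee',s['ee_pos'].round(4))
ax=np.array([np.cos(np.radians(70)),np.sin(np.radians(70)),0])
E
python3 -c "
from h import *
plan([.607,.0995,.2],160)
plan([.607,.0995,.031],160)"
```

```text
Traceback (most recent call last):
  File "h.py", line 22, in plan
    print('cur phi',cur.round(1),'->',phi.round(1),'delta',np.r_[d,r].round(4).tolist(),'n>=',np.linalg.norm(d)/.0417,np.degrees(np.linalg.norm(r))/7.16,'q7',s['qpos'][6].round(2),'t',s['time'],'w',s['grip_width'].round(4),'F',s['ft_force'].round(2),'ee',s['ee_pos'].round(4))
                                                                                                                                                                                                      ^^^^^^^^^^^^^^^^^^^^^
AttributeError: 'float' object has no attribute 'round'
```

```bash
sed -i "s/s\['grip_width'\].round(4)/round(s['grip_width'],4)/" h.py
python3 -c "
from h import *
plan([.607,.0995,.2],160)"
```

```text
cur phi -65.7 -> -20.0 delta [0.0314, -0.4903, -0.5942, -0.7979, -0.0009, 0.0022] n>= 18.489411377034912 6.384943268743451 q7 -0.04 t 0.1 w 0.0859 F [ 0.53  0.24 -0.1 ] ee [ 0.267  -0.5918  0.2302]
```

>>> arm_command(
  moves=[
    [[0.031,-0.49,-0.594,-0.798,0,0],[0.031,-0.49,-0.594,-0.798,0,0],[0.031,-0.49,-0.594,-0.798,0,0],[0.031,-0.49,-0.594,-0.798,0,0],[0.031,-0.49,-0.594,-0.798,0,0],[0.031,-0.49,-0.594,-0.798,0,0],[0.031,-0.49,-0.594,-0.798,0,0],[0.031,-0.49,-0.594,-0.798,0,0],[0.031,-0.49,-0.594,-0.798,0,0],[0.031,-0.49,-0.594,-0.798,0,0],[0.031,-0.49,-0.594,-0.798,0,0],[0.031,-0.49,-0.594,-0.798,0,0],[0.031,-0.49,-0.594,-0.798,0,0],[0.031,-0.49,-0.594,-0.798,0,0],[0.031,-0.49,-0.594,-0.798,0,0],[0.031,-0.49,-0.594,-0.798,0,0],[0.031,-0.49,-0.594,-0.798,0,0],[0.031,-0.49,-0.594,-0.798,0,0],[0.031,-0.49,-0.594,-0.798,0,0],[0.031,-0.49,-0.594,-0.798,0,0]],
  ],
)

```text
time: 1.77
ee_pos: [0.6073, 0.1076, 0.1995]
orientation: [1.459, 1.037, -1.453]
ft_force: [0.4, 0.8, 0.0]
grip_width: 0.0857
```

```bash
python3 -c "
from h import *
plan([.607,.0995,.031],160)"
```

```text
cur phi -19.4 -> -20.0 delta [0.1684, 0.003, 0.0089, 0.0101, -0.0072, 0.0037] n>= 4.045254215588587 0.10400642312014974 q7 -0.71 t 1.7667 w 0.0857 F [0.44 0.8  0.03] ee [0.6073 0.1076 0.1995]
```

>>> arm_command(
  moves=[
    [[0.04,0.003,0.009,0.01,-0.007,0.004],[0.08,0.003,0.009,0.01,-0.007,0.004],[0.08,0.003,0.009,0.01,-0.007,0.004],[0.08,0.003,0.009,0.01,-0.007,0.004]],
  ],
)

```text
time: 2.1
ee_pos: [0.6052, 0.0973, 0.1175]
orientation: [1.457, 1.025, -1.468]
ft_force: [-0.1, 0.6, 0.1]
grip_width: 0.0855
```

Run:
```python
from h import *
c=cap('scene');t=cap('top')
A=cv2.resize(c['pixels'][150:270,290:450],(800,600),interpolation=cv2.INTER_CUBIC)[:,:,::-1]
cv2.imwrite('pics/s2.png',A)
plan([.607,.0995,.031],160)
```

```text
cur phi -20.0 -> -20.0 delta [0.0904, -0.0019, -0.0002, -0.0007, -0.0019, -0.003] n>= 2.168609661505186 0.02909653105059422 q7 -0.74 t 2.2 w 0.0856 F [-0.16 -0.17  0.38] ee [0.6084 0.0986 0.1214]
```

View pics/s2.png

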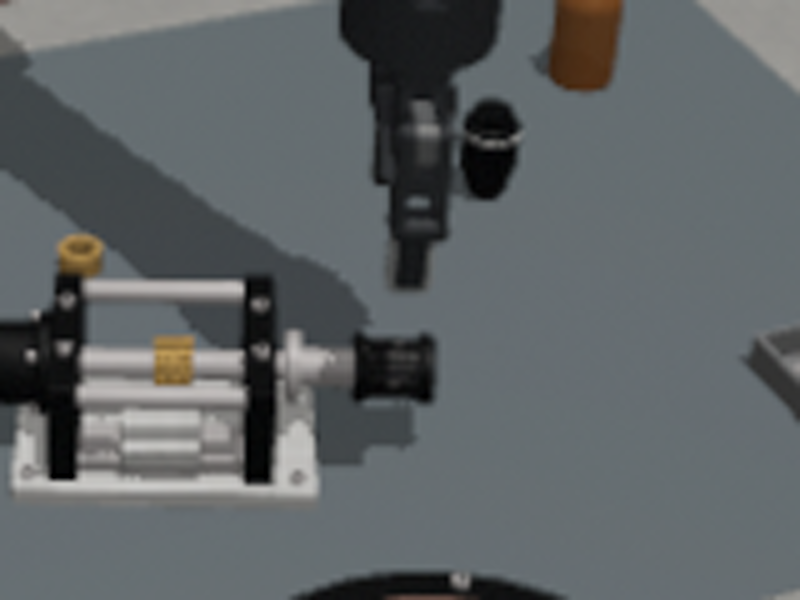

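Run:
```python
from h import *
c=cap('scene');t=cap('top')
q=lambda p:((proj(c,p)-[290,150])*5).round()
e=sensors.observe()['ee_pos'];f=np.array([.94,-.342,0])
print(e,q(e),q(e+.042*f),q(e-.042*f),q([.607,.0995,.05]),q([.607,.0995,.121]))
im=c['pixels'][150:270,290:450].astype(int); 
row=im[70,75:160].max(1); print('fingers row 50:',im[50,60:110].max(1).tolist()); 
k=im[:,:,:].max(2)[70:76,60:95]; print(k.mean(0).round().astype(int).tolist())
```

```text
[0.60889416 0.09889248 0.12229772] [401. 250.] [409. 300.] [395. 203.] [391. 361.] [401. 250.]
fingers row 50: [114, 114, 113, 114, 113, 114, 114, 114, 114, 113, 114, 113, 113, 114, 114, 115, 114, 111, 97, 78, 57, 24, 25, 24, 23, 24, 50, 91, 111, 113, 114, 114, 114, 114, 113, 113, 114, 114, 114, 114, 114, 114, 114, 114, 114, 114, 114, 114, 114, 113]
[163, 161, 161, 157, 144, 132, 121, 110, 111, 111, 95, 29, 16, 19, 20, 19, 18, 26, 40, 44, 45, 42, 43, 35, 24, 33, 51, 89, 114, 114, 114, 114, 114, 114, 114]
```

```bash
python3 -c "
from h import *
plan([.6073,.1005,.031],160)"
```

```text
cur phi -20.0 -> -20.0 delta [0.0913, -0.0025, -0.0007, -0.0005, -0.003, -0.0048] n>= 2.1900667268123497 0.04550510862032332 q7 -0.74 t 2.3 w 0.0856 F [-0.06 -0.47 -0.01] ee [0.6089 0.0989 0.1223]
```

>>> arm_command(
  moves=[
    [[0.03,-0.0025,-0.0007,0,-0.003,-0.005],[0.06,-0.0025,-0.0007,0,-0.003,-0.005],[0.085,-0.0025,-0.0007,0,-0.003,-0.005],[0.091,-0.0025,-0.0007,0,-0.003,-0.005],[0.091,-0.0025,-0.0007,0,-0.003,-0.005],[0.091,-0.0025,-0.0007,0,-0.003,-0.005]],
  ],
)

```text
time: 2.8
ee_pos: [0.6088, 0.1008, 0.0331]
orientation: [1.464, 1.022, -1.459]
ft_force: [-0.2, 1.1, 1.2]
grip_width: 0.0854
```

```bash
python3 -c "
from h import *
plan([.6073,.1005,.031],160)"
```

```text
cur phi -20.0 -> -20.0 delta [0.0021, -0.0013, 0.0008, -0.0007, -0.0019, -0.0025] n>= 0.06239745000548453 0.025675607896971934 q7 -0.78 t 2.8 w 0.0854 F [-0.23  1.14  1.16] ee [0.6088 0.1008 0.0331]
```

>>> arm_command(
  moves=[
    [[0.002,-0.0013,0.0008,0,0,0],[0.002,-0.0013,0.0008,0,0,0],[0.002,-0.0013,0.0008,0,0,0],[0.002,-0.0013,0.0008,0,0,0],[0.002,-0.0013,0.0008,0,0,0],[0.002,-0.0013,0.0008,0,0,0]],
  ],
  jaw=140,
)

```text
time: 3.3
ee_pos: [0.6105, 0.0999, 0.0328]
orientation: [1.47, 1.017, -1.454]
ft_force: [4.5, -2.4, 3.5]
grip_width: 0.0386
```

>>> arm_command(
  moves=[
    [[0,0,0,0,0,0],[0,0,0,0,0,0],[0,0,0,0,0,0],[0,0,0,0,0,0]],
  ],
  jaw=175,
)

```text
time: 3.63
ee_pos: [0.612, 0.0989, 0.0339]
orientation: [1.472, 1.014, -1.453]
ft_force: [2.8, -2.6, 6.3]
grip_width: 0.0283
```

```bash
python3 -c "
from h import *
plan([.6073,.1005,.031],160)"
```

```text
cur phi -20.2 -> -20.0 delta [0.0029, -0.0049, 0.0002, -0.0035, -0.0046, -0.012] n>= 0.13713662552794456 0.10688160361438011 q7 -0.78 t 3.6333 w 0.0283 F [ 2.84 -2.59  6.26] ee [0.612  0.0989 0.0339]
```

>>> arm_command(
  moves=[
    [[0,0,0.001,0,0,0],[0,0,0.002,0,0,0],[0,0,0.003,0,0,0],[0,0,0.003,0,0,0]],
  ],
  jaw=175,
)

```text
time: 3.97
ee_pos: [0.6111, 0.0966, 0.034]
orientation: [1.473, 1.014, -1.452]
ft_force: [3.4, 1.1, 1.0]
grip_width: 0.0285
```

```bash
cat >> h.py <<'E'
fx=np.array([.9397,-.342,0])
def st():
    s=sensors.observe();e=s['ee_pos'];F=s['ft_force'];M=Ro.from_rotvec(s['orientation']).as_matrix()
    print('t %.2f along %.4f lat %.4f z %.4f | F along %.1f lat %.1f z %.1f w %.4f'%(s['time'],e@ax,e@fx,e[2],F@ax,F@fx,F[2],s['grip_width']),'down',M[:,0].round(3),'vel',abs(s['joint_vel']).max().round(3))
E
python3 -c "
from h import *
st()"
```

```text
t 3.97 along 0.2998 lat 0.5412 z 0.0340 | F along 2.2 lat 2.8 z 1.0 w 0.0285 down [ 0.013  0.001 -1.   ] vel 0.003
```

>>> arm_command(
  moves=[
    [[0,0,0.001,0,0,0],[0,0,0.002,0,0,0],[0,0,0.003,0,0,0],[0,0,0.003,0,0,0]],
  ],
)

```text
time: 4.3
ee_pos: [0.6099, 0.0935, 0.034]
orientation: [1.472, 1.014, -1.452]
ft_force: [3.6, 1.1, 1.1]
grip_width: 0.0285
```

>>> arm_command(
  moves=[
    [[0,0,0.001,0,0,0],[0,0,0.002,0,0,0],[0,0,0.003,0,0,0],[0,0,0.003,0,0,0]],
  ],
)

```text
time: 4.63
ee_pos: [0.6099, 0.0934, 0.034]
orientation: [1.476, 1.017, -1.448]
ft_force: [5.4, 4.8, 0.0]
grip_width: 0.0283
```

```bash
python3 -c "
from h import *
st()"
```

```text
t 4.63 along 0.2964 lat 0.5412 z 0.0340 | F along 6.3 lat 3.4 z 0.0 w 0.0283 down [ 0.016  0.005 -1.   ] vel 0.005
```

>>> arm_command(
  moves=[
    [[0,0,0.002,0,0,0],[0,0,0.004,0,0,0],[0,0,0.004,0,0,0],[0,0,0.004,0,0,0]],
  ],
)

```text
time: 4.97
ee_pos: [0.6099, 0.0935, 0.034]
orientation: [1.481, 1.02, -1.442]
ft_force: [7.5, 6.2, -2.8]
grip_width: 0.0281
```

```bash
python3 -c "
from h import *
st()"
```

```text
t 4.97 along 0.2965 lat 0.5411 z 0.0340 | F along 8.4 lat 4.9 z -2.8 w 0.0281 down [ 0.02   0.011 -1.   ] vel 0.002
```

The shaft is fully in: it did not move while the force rose from 6 to 8 N. Next I pull it out.

>>> arm_command(
  moves=[
    [[0,0,-0.002,0,0,0],[0,0,-0.004,0,0,0],[0,0,-0.006,0,0,0],[0,0,-0.007,0,0,0],[0,0,-0.007,0,0,0]],
  ],
)

```text
time: 5.38
ee_pos: [0.612, 0.099, 0.034]
orientation: [1.481, 1.019, -1.443]
ft_force: [2.0, -3.0, 3.7]
grip_width: 0.0286
```

```bash
python3 -c "
from h import *
st()"
```

```text
t 5.38 along 0.3023 lat 0.5413 z 0.0340 | F along -2.2 lat 2.9 z 3.7 w 0.0286 down [ 0.019  0.009 -1.   ] vel 0.005
```

>>> arm_command(
  moves=[
    [[0,0,-0.001,0,0,0],[0,0,-0.002,0,0,0],[0,0,-0.003,0,0,0],[0,0,-0.003,0,0,0]],
  ],
)

```text
time: 5.72
ee_pos: [0.6131, 0.1019, 0.034]
orientation: [1.481, 1.019, -1.443]
ft_force: [1.8, -2.6, 2.6]
grip_width: 0.0283
```

```bash
python3 -c "
from h import *
st()"
```

```text
t 5.72 along 0.3055 lat 0.5413 z 0.0340 | F along -1.8 lat 2.6 z 2.6 w 0.0283 down [ 0.019  0.009 -1.   ] vel 0.004
```

>>> arm_command(
  moves=[
    [[0,0,-0.001,0,0,0],[0,0,-0.002,0,0,0],[0,0,-0.003,0,0,0],[0,0,-0.003,0,0,0]],
  ],
)

```text
time: 6.05
ee_pos: [0.6136, 0.1033, 0.034]
orientation: [1.478, 1.017, -1.446]
ft_force: [0.6, -5.2, 4.7]
grip_width: 0.0284
```

```bash
python3 -c "
from h import *
st()"
```

```text
t 6.05 along 0.3070 lat 0.5413 z 0.0340 | F along -4.7 lat 2.3 z 4.7 w 0.0284 down [ 0.017  0.007 -1.   ] vel 0.006
```

>>> arm_command(
  moves=[
    [[0,0,-0.002,0,0,0],[0,0,-0.004,0,0,0],[0,0,-0.004,0,0,0],[0,0,-0.004,0,0,0]],
  ],
)

```text
time: 6.38
ee_pos: [0.6136, 0.1033, 0.0339]
orientation: [1.473, 1.014, -1.452]
ft_force: [-1.1, -7.7, 8.3]
grip_width: 0.0284
```

```bash
python3 -c "
from h import *
st()"
```

```text
t 6.38 along 0.3069 lat 0.5413 z 0.0339 | F along -7.6 lat 1.6 z 8.3 w 0.0284 down [ 0.014  0.001 -1.   ] vel 0.003
```

The float is about 10.5 mm, so the middle spacer (9 mm) would leave only about 1.5 mm. The thin one (6 mm) leaves about 4.5 mm, so I use the thin one. Before leaving the knob, I feel its outer rim with loose pads to get the axial position.

>>> arm_command(
  moves=[
    [[0,0,0,0,0,0],[0,0,0,0,0,0],[0,0,0,0,0,0]],
  ],
  jaw=156,
)

```text
time: 6.63
ee_pos: [0.6121, 0.1035, 0.0332]
orientation: [1.47, 1.016, -1.454]
ft_force: [-0.1, -4.0, 1.3]
grip_width: 0.0332
```

```bash
python3 -c "
from h import *
st()"
```

```text
t 6.63 along 0.3066 lat 0.5398 z 0.0332 | F along -3.8 lat 1.3 z 1.3 w 0.0332 down [ 0.01   0.001 -1.   ] vel 0.003
```

>>> arm_command(
  moves=[
    [[0,0,-0.001,0,0,0],[0,0,-0.002,0,0,0],[0,0,-0.003,0,0,0],[0,0,-0.003,0,0,0]],
  ],
)

```text
time: 6.97
ee_pos: [0.612, 0.1036, 0.033]
orientation: [1.466, 1.013, -1.459]
ft_force: [-2.4, -6.9, 4.6]
grip_width: 0.033
```

```bash
python3 -c "
from h import *
st()"
```

```text
t 6.97 along 0.3066 lat 0.5397 z 0.0330 | F along -7.3 lat 0.1 z 4.6 w 0.0330 down [ 0.007 -0.004 -1.   ] vel 0.006
```

>>> arm_command(
  moves=[
    [[0,0,0.001,0,0,0],[0,0,0.002,0,0,0],[0,0,0.003,0,0,0],[0,0,0.003,0,0,0]],
  ],
)

```text
time: 7.3
ee_pos: [0.6117, 0.1028, 0.0332]
orientation: [1.468, 1.016, -1.456]
ft_force: [2.5, 1.1, -0.6]
grip_width: 0.0329
```

```bash
python3 -c "
from h import *
st()"
```

```text
t 7.30 along 0.3059 lat 0.5397 z 0.0332 | F along 1.9 lat 2.0 z -0.6 w 0.0329 down [ 0.009 -0.001 -1.   ] vel 0.004
```

>>> arm_command(
  moves=[
    [[0,0,0.001,0,0,0],[0,0,0.0015,0,0,0],[0,0,0.0015,0,0,0]],
  ],
)

```text
time: 7.55
ee_pos: [0.6116, 0.1023, 0.0332]
orientation: [1.469, 1.017, -1.454]
ft_force: [1.4, 0.3, -0.6]
grip_width: 0.0331
```

```bash
python3 -c "
from h import *
st()"
```

```text
t 7.55 along 0.3053 lat 0.5397 z 0.0332 | F along 0.7 lat 1.2 z -0.6 w 0.0331 down [ 0.01  0.   -1.  ] vel 0.005
```

>>> arm_command(
  moves=[
    [[0,0.0012,0,0,0,0],[0,0.0012,0,0,0,0],[0,0.0012,-0.002,0,0,0],[0,0.0012,-0.004,0,0,0],[0,0.0012,-0.004,0,0,0]],
  ],
  jaw=175,
)

```text
time: 7.97
ee_pos: [0.613, 0.1018, 0.0337]
orientation: [1.464, 1.012, -1.46]
ft_force: [-1.5, -5.7, 7.8]
grip_width: 0.0286
```

```bash
python3 -c "
from h import *
st()"
```

```text
t 7.97 along 0.3053 lat 0.5413 z 0.0337 | F along -5.9 lat 0.5 z 7.8 w 0.0286 down [ 0.007 -0.006 -1.   ] vel 0.007
```

>>> arm_command(
  moves=[
    [[0,0,0,0,0,0],[0,0,0,0,0,0],[0,0,0,0,0,0],[0,0,0,0,0,0],[0,0,0,0,0,0]],
  ],
  jaw=0,
)

```text
time: 8.38
ee_pos: [0.6125, 0.1025, 0.0334]
orientation: [1.464, 1.014, -1.46]
ft_force: [-0.1, -0.3, 0.9]
grip_width: 0.0848
```

Run:
```python
from h import *
st()
plan([.612,.1035,.19],160)
```

```text
t 8.38 along 0.3058 lat 0.5405 z 0.0334 | F along -0.3 lat -0.0 z 0.9 w 0.0848 down [ 0.006 -0.005 -1.   ] vel 0.005
cur phi -20.2 -> -20.0 delta [-0.1566, 0.0003, -0.0003, -0.0029, 0.0026, -0.0072] n>= 3.75633100622395 0.06581941610191093 q7 -0.79 t 8.3833 w 0.0848 F [-0.14 -0.28  0.85] ee [0.6125 0.1025 0.0334]
```

>>> arm_command(
  moves=[
    [[-0.04,0,0,0,0,0],[-0.08,0,0,0,0,0],[-0.12,0,0,0,0,0],[-0.15,0,0,0,0,0],[-0.15,0,0,0,0,0]],
  ],
)

```text
time: 8.8
ee_pos: [0.6158, 0.1052, 0.191]
orientation: [1.475, 1.009, -1.446]
ft_force: [2.0, -0.4, 1.0]
grip_width: 0.085
```

Run:
```python
from h import *
st()
T=np.load('top0.npy',allow_pickle=True).item();S=np.load('scene0.npy',allow_pickle=True).item()
K=5
A=cv2.resize(T['pixels'][160:210,355:410],None,fx=8,fy=8,interpolation=cv2.INTER_CUBIC)
B=cv2.resize(S['pixels'][212:262,200:255],None,fx=8,fy=8,interpolation=cv2.INTER_CUBIC)
A=A[:,:,::-1].copy();B=B[:,:,::-1].copy()
# predicted outline of tab top (z=.104, 20 x t) and plate top
u=np.array([np.cos(np.radians(74)),np.sin(np.radians(74)),0]);w=np.array([-u[1],u[0],0])
C=np.array([.554,-.257,0])
for k,t in((-.038,.006),(0,.009),(.038,.012)):
  for z,hw in((.104,.01),(.066,.021)):
    q=[C+u*(k+a*t/2)+w*b*hw+[0,0,z] for a,b in((-1,-1),(1,-1),(1,1),(-1,1))]
    for im,c,o in((A,T,(355,160)),(B,S,(200,212))):
        cv2.polylines(im,[np.array([((proj(c,x)-o+.5)*8) for x in q]).astype(int)],True,(0,0,255),1)
for im,c,o in((A,T,(355,160)),(B,S,(200,212))):
    q=[C+u*a*.064+w*b*.034+[0,0,.026] for a,b in((-1,-1),(1,-1),(1,1),(-1,1))]
    cv2.polylines(im,[np.array([((proj(c,x)-o+.5)*8) for x in q]).astype(int)],True,(0,160,0),1)
cv2.imwrite('pics/r3.png',np.hstack([A,B])[:, :880][:, :])
print(A.shape)
im=cv2.resize(np.hstack([A,B]),(800,364));cv2.imwrite('pics/r3.png',im)
```

```text
t 8.80 along 0.3095 lat 0.5427 z 0.1910 | F along 0.3 lat 2.0 z 1.0 w 0.0850 down [ 0.02  -0.001 -1.   ] vel 0.085
(400, 440, 3)
```

View pics/r3.png

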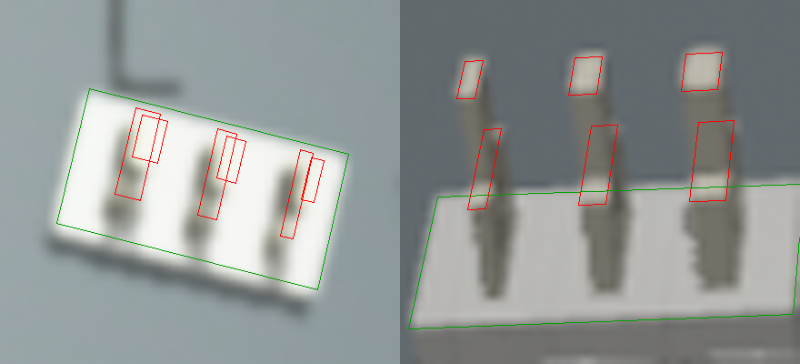

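The overlay matches the tab tops. The thin spacer is the leftmost in the scene view (scene px ~(209,221), crop (470,77)), which also has the narrowest tab. The middle one is at (587,75) and the thick one at (702,72), and the purple look-alike stands outside the rack. I move over the thin tab.

Run:
```python
from h import *
plan([.5435,-.2935,.17],164)
```

```text
cur phi -20.1 -> -16.0 delta [0.02, 0.069, 0.3994, -0.0722, -0.0053, -0.0197] n>= 9.730749488474146 0.6005515895541472 q7 -0.73 t 8.8 w 0.085 F [ 1.98 -0.4   0.96] ee [0.6158 0.1052 0.191 ]
```

>>> arm_command(
  moves=[
    [[0.002,0.007,0.04,0,0,0],[0.004,0.014,0.08,0,0,0],[0.006,0.021,0.12,-0.02,0,0],[0.008,0.028,0.16,-0.03,0,0],[0.01,0.035,0.2,-0.05,-0.005,-0.02],[0.012,0.042,0.24,-0.07,-0.005,-0.02],[0.014,0.049,0.28,-0.072,-0.005,-0.02],[0.016,0.056,0.32,-0.072,-0.005,-0.02],[0.018,0.063,0.36,-0.072,-0.005,-0.02],[0.02,0.069,0.39,-0.072,-0.005,-0.02],[0.02,0.069,0.3994,-0.072,-0.005,-0.02],[0.02,0.069,0.3994,-0.072,-0.005,-0.02],[0.02,0.069,0.3994,-0.072,-0.005,-0.02],[0.02,0.069,0.3994,-0.072,-0.005,-0.02]],
  ],
)

```text
time: 9.97
ee_pos: [0.5446, -0.2902, 0.1699]
orientation: [1.412, 1.068, -1.408]
ft_force: [0.3, 0.3, 0.0]
grip_width: 0.0855
```

Run:
```python
from h import *
plan([.5435,-.2935,.075],164);st()
```

```text
cur phi -15.8 -> -16.0 delta [0.0949, -0.0001, 0.0038, 0.0038, -0.0031, 0.0004] n>= 2.2784137717862087 0.03951762289498898 q7 -0.01 t 9.9667 w 0.0855 F [0.26 0.27 0.02] ee [ 0.5446 -0.2902  0.1699]
t 9.97 along -0.0864 lat 0.6110 z 0.1699 | F along 0.3 lat 0.2 z 0.0 w 0.0855 down [ 0.     0.003 -1.   ] vel 0.016
```

>>> arm_command(
  moves=[
    [[0.03,0,0.0038,0.004,-0.003,0],[0.06,0,0.0038,0.004,-0.003,0],[0.085,0,0.0038,0.004,-0.003,0],[0.095,0,0.0038,0.004,-0.003,0],[0.095,0,0.0038,0.004,-0.003,0],[0.095,0,0.0038,0.004,-0.003,0]],
  ],
)

```text
time: 10.47
ee_pos: [0.5447, -0.2919, 0.0755]
orientation: [1.411, 1.066, -1.409]
ft_force: [0.3, -0.2, 0.6]
grip_width: 0.0854
```

Run:
```python
from h import *
plan([.5435,-.2935,.075],164);st()
c=cap('scene')
cv2.imwrite('pics/g4.png',cv2.resize(c['pixels'][170:270,180:280],(600,600),interpolation=cv2.INTER_CUBIC)[:,:,::-1])
```

```text
cur phi -15.9 -> -16.0 delta [0.0005, -0.0008, 0.0018, 0.0024, -0.0009, -0.0002] n>= 0.04882997704418873 0.020859033055939266 q7 -0.05 t 10.4667 w 0.0854 F [ 0.33 -0.21  0.55] ee [ 0.5447 -0.2919  0.0755]
t 10.47 along -0.0880 lat 0.6117 z 0.0755 | F along -0.1 lat 0.4 z 0.6 w 0.0854 down [ 0.     0.001 -1.   ] vel 0.03
```

View pics/g4.png

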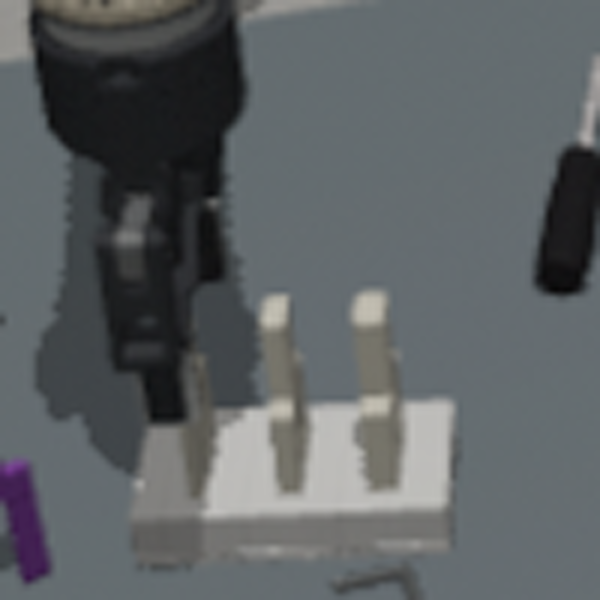

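Run:
```python
from h import *
c=cap('scene');e=sensors.observe()['ee_pos'];j=np.array([.9613,-.2756,0])
q=lambda p:((proj(c,p)-[180,170]+.5)*6).round()
u=np.array([.2756,.9613,0])
print('tcp front finger tip (13mm back), edges',[q(e+.045*j+[0,0,.013]+u*k).tolist() for k in(-.011,0,.011)])
print('tab top',q([.5435,-.2935,.104]),'plate top',q([.5435,-.2935,.066]), 'tab front edge', q(np.array([.5435,-.2935,.104])+.01*j))
im=c['pixels'].astype(int)
print(im[232,198:222].max(1).tolist()); print(im[236,198:222].max(1).tolist())
```

```text
tcp front finger tip (13mm back), edges [[140.0, 422.0], [169.0, 421.0], [197.0, 419.0]]
tab top [178. 318.] plate top [190. 391.] tab front edge [174. 333.]
[71, 67, 66, 68, 64, 41, 22, 24, 26, 22, 23, 46, 82, 88, 74, 84, 78, 73, 73, 73, 73, 72, 72, 84]
[73, 73, 73, 73, 76, 70, 22, 22, 25, 27, 23, 25, 66, 99, 86, 74, 83, 74, 73, 73, 73, 73, 73, 73]
```

>>> arm_command(
  moves=[
    [[0.0005,0,-0.001,0,0,0],[0.0005,0,-0.001,0,0,0],[0.0005,0,-0.001,0,0,0],[0.0005,0,-0.001,0,0,0],[0.0005,0,-0.001,0,0,0],[0.0005,0,-0.001,0,0,0],[0.0005,0,-0.001,0,0,0]],
  ],
  jaw=215,
)

```text
time: 11.15
ee_pos: [0.5454, -0.2924, 0.0765]
orientation: [1.412, 1.062, -1.409]
ft_force: [-1.3, 0.3, 1.6]
grip_width: 0.0187
```

Run:
```python
from h import *
plan([.5435,-.2935,.075],164);st()
```

```text
cur phi -16.0 -> -16.0 delta [0.0015, -0.0015, 0.0016, 0.0007, 0.0002, -0.0029] n>= 0.06361265525696536 0.023801982948737366 q7 -0.06 t 11.15 w 0.0187 F [-1.29  0.35  1.63] ee [ 0.5454 -0.2924  0.0765]
t 11.15 along -0.0882 lat 0.6125 z 0.0765 | F along -0.1 lat -1.3 z 1.6 w 0.0187 down [ 0.003 -0.001 -1.   ] vel 0.002
```

>>> arm_command(
  moves=[
    [[-0.01,0,0,0,0,0],[-0.025,0,0,0,0,0],[-0.05,0,0,0,0,0],[-0.08,0,0,0,0,0],[-0.11,0,0,0,0,0],[-0.11,0,0,0,0,0],[-0.11,0,0,0,0,0]],
  ],
)

```text
time: 11.73
ee_pos: [0.5464, -0.2927, 0.1892]
orientation: [1.413, 1.057, -1.406]
ft_force: [-0.1, 0.0, -1.4]
grip_width: 0.0186
```

Run:
```python
from h import *
st()
# cheek face estimate: knob grip with shaft out felt at along~.3055 (+-2), minus 55 and float 10.5
x0=.3053-.0655
P=ax*(x0+.014)+fx*.5411; P[2]=.19
print(x0,P); plan(P,160)
```

```text
t 11.73 along -0.0882 lat 0.6136 z 0.1892 | F along -0.0 lat -0.1 z -1.4 w 0.0186 down [ 0.008 -0.003 -1.   ] vel 0.062
0.2398 [0.59527638 0.05343779 0.19      ]
cur phi -16.0 -> -20.0 delta [-0.0016, -0.0482, -0.3463, 0.0705, 0.0008, -0.0083] n>= 8.383696252755493 0.567784508923188 q7 -0.01 t 11.7333 w 0.0186 F [-0.12  0.   -1.39] ee [ 0.5464 -0.2927  0.1892]
```

>>> arm_command(
  moves=[
    [[0,-0.006,-0.04,0,0,0],[0,-0.011,-0.08,0.01,0,0],[0,-0.017,-0.12,0.02,0,-0.008],[0,-0.022,-0.16,0.03,0,-0.008],[0,-0.028,-0.2,0.04,0,-0.008],[0,-0.033,-0.24,0.05,0,-0.008],[0,-0.039,-0.28,0.06,0,-0.008],[0,-0.044,-0.315,0.07,0,-0.008],[0,-0.047,-0.34,0.07,0,-0.008],[0,-0.048,-0.35,0.07,0,-0.008],[0,-0.048,-0.35,0.07,0,-0.008],[0,-0.048,-0.35,0.07,0,-0.008]],
  ],
)

```text
time: 12.73
ee_pos: [0.5959, 0.0555, 0.1874]
orientation: [1.458, 1.022, -1.464]
ft_force: [-0.2, -0.7, -1.5]
grip_width: 0.0185
```

Run:
```python
from h import *
P=ax*.2463+fx*.5411; P[2]=.155
plan(P,160);st()
```

```text
cur phi -20.0 -> -20.0 delta [0.0325, 0.0002, 0.0096, 0.0001, 0.0034, 0.0011] n>= 0.8116534561624472 0.028902066932608265 q7 -0.66 t 12.7333 w 0.0185 F [-0.25 -0.7  -1.54] ee [0.5959 0.0555 0.1874]
t 12.73 along 0.2560 lat 0.5410 z 0.1874 | F along -0.7 lat 0.0 z -1.5 w 0.0185 down [-0.002 -0.003 -1.   ] vel 0.039
```

>>> arm_command(
  moves=[
    [[0.01,0,0.005,0,0.003,0.001],[0.025,0,0.0096,0,0.003,0.001],[0.0325,0,0.0096,0,0.003,0.001],[0.0325,0,0.0096,0,0.003,0.001],[0.0325,0,0.0096,0,0.003,0.001]],
  ],
)

```text
time: 13.15
ee_pos: [0.5924, 0.0447, 0.1546]
orientation: [1.462, 1.022, -1.465]
ft_force: [0.1, 0.8, -0.0]
grip_width: 0.0181
```

Run:
```python
from h import *
P=ax*.2463+fx*.5411; P[2]=.155
plan(P,160);st()
c=cap('scene')
im=cv2.resize(c['pixels'][160:235,315:390],(600,600),interpolation=cv2.INTER_CUBIC)[:,:,::-1].copy()
# predicted: spacer outline face edges if centred, along .2463
e=sensors.observe()['ee_pos'];a,l=e@ax,e@fx;zf=e[2]-.0705
q=lambda A,L,z:tuple(((proj(c,ax*A+fx*L+np.array([0,0,z]))-[315,160]+.5)*8).round().astype(int).tolist())
for s in(-.003,.003):
    cv2.line(im,q(a+s,l+.021,zf),q(a+s,l+.021,zf+.06),(0,0,255),1)
for x in(0,-.016): cv2.line(im,q(.2405+x,.5411+.05,.012),q(.2405+x,.5411+.05,.073),(0,255,0),1)
for x in(.0105,.0175): cv2.line(im,q(.2405+x,.5411+.019,.05),q(.2405+x,.5411,.069),(255,255,0),1)
cv2.imwrite('pics/f5.png',im)
```

```text
cur phi -20.1 -> -20.0 delta [-0.0004, -0.0003, -0.0017, -0.0024, 0.0015, 0.0009] n>= 0.043348794760166086 0.024132344274558962 q7 -0.66 t 13.15 w 0.0181 F [ 0.13  0.85 -0.03] ee [0.5924 0.0447 0.1546]
t 13.15 along 0.2446 lat 0.5414 z 0.1546 | F along 0.8 lat -0.2 z -0.0 w 0.0181 down [-0.001 -0.001 -1.   ] vel 0.025
```

View pics/f5.png

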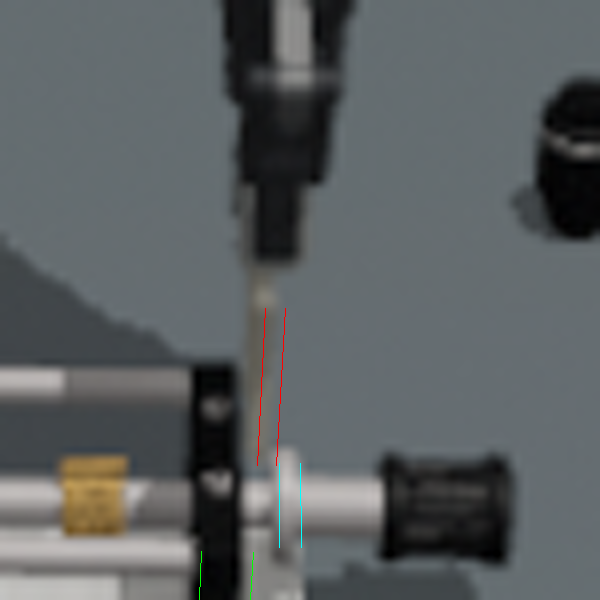

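The picture shows the spacer's lower end at columns 247–268. It lies midway between the cheek face (240) and the shoulder disc (275), so I descend in stages and check the force.

>>> arm_command(
  moves=[
    [[0.004,0,0,0,0,0],[0.008,0,0,0,0,0],[0.012,0,0,0,0,0],[0.016,0,0,0,0,0],[0.018,0,0,0,0,0],[0.018,0,0,0,0,0]],
  ],
)

```text
time: 13.7
ee_pos: [0.5924, 0.0455, 0.1365]
orientation: [1.461, 1.023, -1.464]
ft_force: [0.1, -0.2, -0.9]
grip_width: 0.0186
```

Run:
```python
from h import *
P=ax*.2448+fx*.5411; P[2]=.125
plan(P,160);st()
```

```text
cur phi -20.1 -> -20.0 delta [0.0115, -0.0, 0.0006, -0.0012, 0.0011, 0.0009] n>= 0.27699173168451 0.014267014472657677 q7 -0.67 t 13.7 w 0.0186 F [ 0.11 -0.15 -0.85] ee [0.5924 0.0455 0.1365]
t 13.70 along 0.2454 lat 0.5411 z 0.1365 | F along -0.1 lat 0.2 z -0.9 w 0.0186 down [-0.001 -0.001 -1.   ] vel 0.011
```

>>> arm_command(
  moves=[
    [[0.004,0,0.0005,0,0,0],[0.008,0,0.0005,0,0,0],[0.012,0,0.0005,0,0,0],[0.015,0,0.0005,0,0,0],[0.015,0,0.0005,0,0,0]],
  ],
)

```text
time: 14.12
ee_pos: [0.5917, 0.0449, 0.1206]
orientation: [1.46, 1.024, -1.465]
ft_force: [0.5, 0.4, -0.9]
grip_width: 0.0183
```

Run:
```python
from h import *
P=ax*.2448+fx*.5411; P[2]=.095
plan(P,160);st()
```

```text
cur phi -20.1 -> -20.0 delta [0.0256, 0.0005, -0.0003, -0.0011, 0.0018, 0.0024] n>= 0.6138390137525772 0.02557920429454634 q7 -0.67 t 14.1167 w 0.0183 F [ 0.52  0.42 -0.95] ee [0.5917 0.0449 0.1206]
t 14.12 along 0.2446 lat 0.5406 z 0.1206 | F along 0.6 lat 0.3 z -0.9 w 0.0183 down [-0.003 -0.001 -1.   ] vel 0.01
```

The legs are astride the shaft with no force felt. I continue down.

>>> arm_command(
  moves=[
    [[0.005,0.0004,0,0,0,0.002],[0.01,0.0004,0,0,0,0.002],[0.015,0.0004,0,0,0,0.002],[0.02,0.0004,0,0,0,0.002],[0.025,0.0004,0,0,0,0.002],[0.03,0.0004,0,0,0,0.002],[0.03,0.0004,0,0,0,0.002]],
  ],
)

```text
time: 14.7
ee_pos: [0.5914, 0.0449, 0.0893]
orientation: [1.46, 1.023, -1.465]
ft_force: [0.6, 0.4, -1.2]
grip_width: 0.0186
```

Run:
```python
from h import *
st()
```

```text
t 14.70 along 0.2444 lat 0.5404 z 0.0893 | F along 0.6 lat 0.4 z -1.2 w 0.0186 down [-0.003 -0.001 -1.   ] vel 0.021
```

>>> arm_command(
  moves=[
    [[0.002,0,0,0,0,0],[0.004,0,0,0,0,0],[0.006,0,0,0,0,0],[0.007,0,0,0,0,0],[0.007,0,0,0,0,0]],
  ],
)

```text
time: 15.12
ee_pos: [0.5914, 0.0449, 0.0826]
orientation: [1.46, 1.023, -1.465]
ft_force: [-1.5, -0.1, 0.8]
grip_width: 0.0185
```

Run:
```python
from h import *
st()
```

```text
t 15.12 along 0.2445 lat 0.5404 z 0.0826 | F along -0.6 lat -1.3 z 0.8 w 0.0185 down [-0.003 -0.001 -1.   ] vel 0.002
```

>>> arm_command(
  moves=[
    [[0.0005,0,0,0,0,0],[0.0005,0,0,0,0,0],[0.0005,0,0,0,0,0],[0.0005,0,0,0,0,0],[0,0,0,0,0,0]],
  ],
  jaw=100,
)

```text
time: 15.53
ee_pos: [0.5914, 0.0449, 0.0825]
orientation: [1.46, 1.023, -1.465]
ft_force: [-0.4, -0.3, -0.3]
grip_width: 0.0519
```

>>> arm_command(
  moves=[
    [[-0.01,0,0,0,0,0],[-0.03,0,0,0,0,0],[-0.06,0,0,0,0,0],[-0.1,0,0,0,0,0],[-0.1,0,-0.03,0,0,0],[-0.1,0,-0.06,0,0,0],[-0.1,0,-0.06,0,0,0]],
  ],
  jaw=0,
)

```text
time: 16.12
ee_pos: [0.6134, 0.1102, 0.1847]
orientation: [1.462, 1.032, -1.452]
ft_force: [-0.2, 2.2, -0.2]
grip_width: 0.0852
```

Run:
```python
from h import *
st()
c=cap('scene')
cv2.imwrite('pics/h6.png',cv2.resize(c['pixels'][160:260,285:405],(720,600),interpolation=cv2.INTER_CUBIC)[:,:,::-1])
P=ax*.306+fx*.5411; P[2]=.032
plan(P,160)
```

```text
t 16.12 along 0.3134 lat 0.5388 z 0.1847 | F along 2.0 lat -0.9 z -0.2 w 0.0852 down [ 0.002  0.007 -1.   ] vel 0.068
cur phi -19.7 -> -20.0 delta [0.1518, 0.0022, 0.004, 0.0056, -0.0023, 0.0015] n>= 3.6414915286777054 0.049661382468718124 q7 -0.73 t 16.1667 w 0.0852 F [-0.42  0.3   0.12] ee [0.6125 0.1066 0.1838]
```

View pics/h6.png

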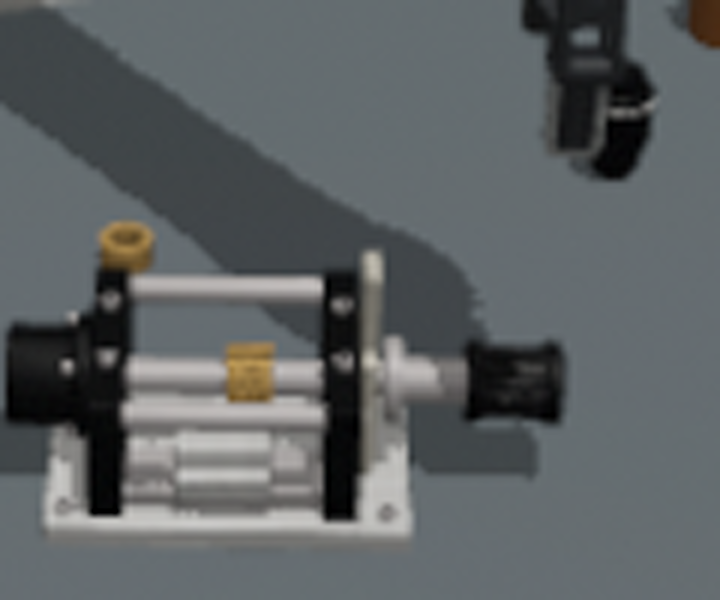

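The thin spacer stands upright at (370,360), between the cheek (340) and the shoulder disc (395). I go down to the knob.

>>> arm_command(
  moves=[
    [[0.035,0.0022,0.004,0.005,-0.002,0],[0.07,0.0022,0.004,0.005,-0.002,0],[0.105,0.0022,0.004,0.005,-0.002,0],[0.135,0.0022,0.004,0.005,-0.002,0],[0.151,0.0022,0.004,0.005,-0.002,0],[0.151,0.0022,0.004,0.005,-0.002,0],[0.151,0.0022,0.004,0.005,-0.002,0]],
  ],
)

```text
time: 16.75
ee_pos: [0.6127, 0.1015, 0.0324]
orientation: [1.46, 1.025, -1.464]
ft_force: [-0.1, -0.2, 0.4]
grip_width: 0.0857
```

Run:
```python
from h import *
st()
P=ax*.306+fx*.5411; P[2]=.033
plan(P,160)
```

```text
t 16.75 along 0.3049 lat 0.5410 z 0.0324 | F along -0.2 lat -0.1 z 0.4 w 0.0857 down [-0.003 -0.    -1.   ] vel 0.043
cur phi -20.0 -> -20.0 delta [-0.0006, 0.0001, -0.0011, -0.0002, 0.0012, 0.0027] n>= 0.02920480639026307 0.0240274998927982 q7 -0.78 t 16.75 w 0.0857 F [-0.14 -0.16  0.38] ee [0.6127 0.1015 0.0324]
```

>>> arm_command(
  moves=[
    [[0,0,-0.001,0,0,0],[0,0,-0.001,0,0,0],[0,0,-0.001,0,0,0],[0,0,-0.001,0,0,0],[0,0,-0.001,0,0,0],[0,0,-0.001,0,0,0],[0,0,-0.001,0,0,0]],
  ],
  jaw=175,
)

```text
time: 17.33
ee_pos: [0.6132, 0.1026, 0.0338]
orientation: [1.461, 1.024, -1.464]
ft_force: [-1.2, -0.7, 4.6]
grip_width: 0.0282
```

```bash
python3 -c "
from h import *
st()"
```

```text
t 17.33 along 0.3062 lat 0.5411 z 0.0338 | F along -1.1 lat -0.9 z 4.6 w 0.0282 down [-0.002  0.    -1.   ] vel 0.002
```

>>> arm_command(
  moves=[
    [[0,0,0.001,0,0,0],[0,0,0.002,0,0,0],[0,0,0.003,0,0,0],[0,0,0.003,0,0,0]],
  ],
)

```text
time: 17.67
ee_pos: [0.6123, 0.1002, 0.0339]
orientation: [1.462, 1.025, -1.464]
ft_force: [0.9, 1.9, -0.7]
grip_width: 0.0284
```

```bash
python3 -c "
from h import *
st()"
```

```text
t 17.67 along 0.3035 lat 0.5411 z 0.0339 | F along 2.1 lat 0.2 z -0.7 w 0.0284 down [-0.002  0.001 -1.   ] vel 0.004
```

>>> arm_command(
  moves=[
    [[0,0,0.001,0,0,0],[0,0,0.002,0,0,0],[0,0,0.0025,0,0,0],[0,0,0.0025,0,0,0]],
  ],
)

```text
time: 18.0
ee_pos: [0.6116, 0.0985, 0.0339]
orientation: [1.463, 1.025, -1.463]
ft_force: [0.9, 2.5, -1.9]
grip_width: 0.0279
```

```bash
python3 -c "
from h import *
st()"
```

```text
t 18.00 along 0.3017 lat 0.5410 z 0.0339 | F along 2.6 lat -0.0 z -1.9 w 0.0279 down [-0.001  0.002 -1.   ] vel 0.003
```

>>> arm_command(
  moves=[
    [[0,0,0.001,0,0,0],[0,0,0.002,0,0,0],[0,0,0.0025,0,0,0],[0,0,0.0025,0,0,0]],
  ],
)

```text
time: 18.33
ee_pos: [0.6116, 0.0985, 0.0339]
orientation: [1.466, 1.027, -1.459]
ft_force: [3.5, 5.2, -4.6]
grip_width: 0.0283
```

```bash
python3 -c "
from h import *
st()"
```

```text
t 18.33 along 0.3018 lat 0.5411 z 0.0339 | F along 6.1 lat 1.5 z -4.6 w 0.0283 down [ 0.001  0.006 -1.   ] vel 0.003
```

The shoulder rests on the spacer. The shaft went in 4.4–4.5 mm and then stopped, which agrees with a 10.5 mm float less 6 mm. I let go and withdraw.

>>> arm_command(
  moves=[
    [[0,0,0,0,0,0],[0,0,0,0,0,0],[0,0,0,0,0,0]],
  ],
)

```text
time: 18.58
ee_pos: [0.6116, 0.0986, 0.0339]
orientation: [1.466, 1.028, -1.459]
ft_force: [1.4, 4.3, -2.3]
grip_width: 0.028
```

>>> arm_command(
  moves=[
    [[0,0,0,0,0,0],[0,0,0,0,0,0],[0,0,0,0,0,0],[0,0,0,0,0,0],[0,0,0,0,0,0],[-0.02,0,0,0,0,0],[-0.05,0,0,0,0,0],[-0.09,0,0,0,0,0],[-0.13,0,0,0,0,0],[-0.16,0,0,0,0,0],[-0.16,0,0,0,0,0],[-0.16,0,0,0,0,0]],
  ],
  jaw=0,
)

```text
time: 19.58
ee_pos: [0.6126, 0.0977, 0.1964]
orientation: [1.47, 1.025, -1.454]
ft_force: [-0.4, 0.6, -0.5]
grip_width: 0.0851
```

Run:
```python
from h import *
st()
c=cap('scene')
cv2.imwrite('pics/z7.png',cv2.resize(c['pixels'][140:270,195:405],(800,495),interpolation=cv2.INTER_CUBIC)[:,:,::-1])
```

```text
t 19.58 along 0.3013 lat 0.5422 z 0.1964 | F along 0.4 lat -0.6 z -0.5 w 0.0851 down [ 0.006  0.006 -1.   ] vel 0.065
```

View pics/z7.png

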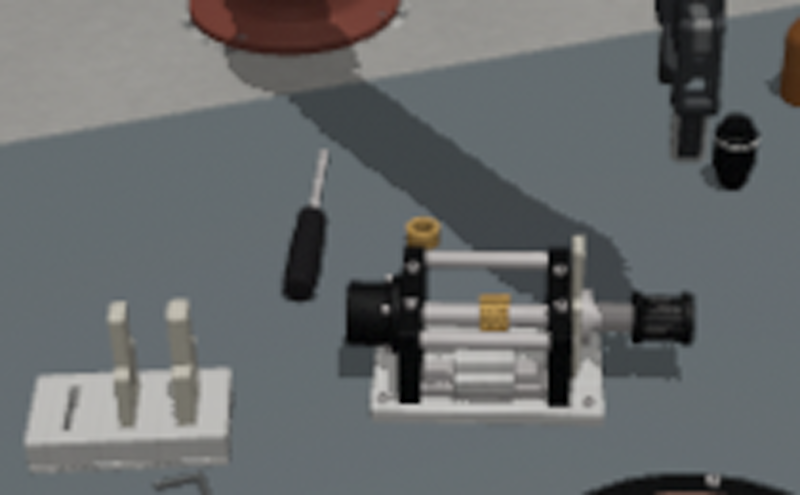

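The thin spacer stands upright at (578,300), closed between the cheek and the shoulder at (592,312). The middle and thick spacers are still in the rack at (120,360) and (182,360), and the gripper is clear. I hand the job in.

```bash
python3 -c "
from h import *
print(robot.finish_job())"
```

```text
the job is handed in; nothing more can be done
None
```

The thin spacer is fitted and the job is handed in; no verdict was reported.

**Float:** I pushed the shaft in to a firm stop at about 8 N, then pulled it out to a firm stop at about 8 N. The travel between the two was about 10.5 mm.

**Choice of spacer:** The middle spacer (9 mm) would have left only about 1.5 mm of float. The thin one (6 mm) leaves about 4.5 mm, so I fitted that.

**Fit:** I lowered the spacer astride the shaft and felt almost no force on the way down. Its feet touched the base plate at the expected height. I then pushed the shaft in 4.4–4.5 mm until the shoulder bore on the spacer at about 6 N, which agrees with the felt float less 6 mm.

**Last picture:** It shows the spacer upright between cheek and shoulder, the other two spacers in the rack, and the gripper open and clear. The bystanders in that view looked undisturbed. I did not check the tray, tweezers or bottle at the end.

**What disagreed:**
- My first camera estimate of the shaft axis was about 5 mm off sideways. I corrected it by gripping the knob.
- I tried to find the knob's rim with loosened pads, but the result was unclear. I regripped, confirmed the shaft was still fully out, and took the spacer's position along the shaft from the camera.

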